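# Power up the plate-reader workstation in the right order

### The arm

A 6-joint arm with a two-finger parallel gripper is mounted at the origin on the work surface. World frame = base frame: x ahead of the robot, y to its left, z up, the work surface at z = 0. Lengths are in m, angles in rad, forces in N, time in s.
With the tool pointing down it reaches from about 0.25 to 0.775 m from the base axis. Payload 4 kg.
Tool frame: the origin (TCP) lies at the very end of the fingers, on their centre line; the grasp point (between the pads) lies 19 mm behind it; y points along the fingers, x is the direction in which the jaws open and shut, and the axes are right-handed (so a half turn about y gives the same grasp; the last joint's range is limited). The gripper opens to 94 mm and grips with 3 to 60 N. Pads are 16 mm wide; open, the fingers measure 119 mm over their backs; the gripper's body (75 mm by 177 mm) begins 78 mm behind the grasp point.
Start: joints at [-1.222, 0.087, 1.371, -0, 1.684, -0.103], TCP at [0.24, -0.495, 0.176] pointing down, gripper open.
Joint ranges: [-3.1, 3.1], [-0.76, 2.03], [0.27, 2.55], [-1.08, 4.22], [0.17, 2.65], [-2.57, 2.57]. Speed limits (rad/s): [2.79, 2.79, 3.14, 3.14, 3.14, 3.14].

### API

Orientations are given as [roll, pitch, yaw] about the fixed x, y, z axes, in that order (R = Rz(yaw) Ry(pitch) Rx(roll)).
In Python, from bench import robot gives the robot as it stands.
- The arm moves only by the shell command python3 -m handwheel 'ROWS' [OPENING]. ROWS is JSON, a list of rows, each an object with "delta_pos": the shift along the tool's x, y, z in mm, a list of three; "yaw": the turn about the tool's y in rad. A call has 1 to 12 rows; each row is the pose to reach, as a shift and turn from the pose commanded when the call began, along the tool's axes at that moment; what a row does not reach only later rows make up. A row lasts 1/10 s, in which the tool goes at most 50 mm and 8.59 degrees, less where a joint would pass 70% of its speed; a pose out of reach is approached as far as the arm can. A call with a gripper value outside its range is refused whole. OPENING is the closure in counts, from 0 (fully open) to 255 (shut), set as the call begins (- or left out, the last holds). The fingers move at their own pace and stop on an object; the grip force is fixed at half the most. Time passes only in rows, so rows that repeat a pose let the fingers close. It gives the time, the measured TCP pose, the force and the opening at its end, in the units of the state.
- robot.get_obs(): the state, without advancing time (a new reading comes with each control period).
- robot.snapshot(name): name is "scene" or "side" or "wrist"; returns a dict with "image" (400x640x3 uint8, red, green, blue), "fx", "fy", "cx", "cy" (pixels), "k1" (the pictures are not rectified: a ray, as slopes to the right and down, at radius r is drawn at 1 + k1 r^2 times it, then the intrinsics apply), "rvec" (rotation vector, rad) and "tvec" (3), from world to camera coordinates, as OpenCV has them. Camera axes: x right, y down, z forward; pixel columns grow to the right and rows downward; lengths in m; the calibration is good to about 2 mm. A picture is of the moment at which its call begins. There is no depth.
- robot.close_job(): hands the job in, once; it reports no verdict.
The state is a dict: "time": time; "joint_positions": joint angles; "qvel": joint speeds; "joint_torque": joint torques, N m; "tool_pos": TCP position; "ee_rot": TCP orientation; "wrist_force": force on the tool from outside, world axes, zero at the start; "wrist_torque": the same for the moment, N m; "width": finger opening in m.
Only numpy, scipy, OpenCV 4.12 (cv2) and the standard library are available. Lean on these libraries where they do the work, as an engineer would, in place of code of your own. Each camera call takes 0.05 s, during which the arm holds its last target.

### The job

Power up the plate-reader workstation in the proper order: first push in the green button on the black battery backup until it stays in, then press the blue power button on the small white computer and let it spring back, and last push in the orange power button on the beige plate reader until it stays in. Press each one fully but gently with a fingertip, never with a shove. Leave the small grey buttons alone, and do not pick up or shift the computer or the other things on the bench.

Things in the scene. Friction and masses are not known exactly. Their poses are not given: they have to be found in the camera images.
- ups: battery backup: flat black box on the bench, 240 (x) x 130 (y) x 85 mm high, fixed; origin at the centre of its underside, x along its length, z up. At its -x end the top has a large green button and a small grey one; the +x half of the top has round grey sockets with two plugged-in adapters, which rise to 118 mm above the bench.
- ups_power_top (a point): centre of the top face of the green button, 32 mm across, on the battery backup. In its off state the face is 95 mm above the bench, 10 mm proud of the top of the box; pressed straight down.
- ups_power (a joint): travel of the green button in m: 0 out (off), 0.007 fully in (on). It resists with about 2.5 N all the way to a rubber end stop, and stays where it is pushed.
- ups_mute (a joint): travel of the small grey alarm-mute button (20 mm across, 65 mm to the -y side of the green one on the backup): 0 out, 0.007 in; springs back. To be left alone.
- pc: small white desktop computer, 150 x 150 x 50 mm high, 0.6 to 0.95 kg, standing loose on rubber feet; origin at the centre of its underside, z up. Grey vent slots on the +x half of its top; the blue button is in the -x, +y quarter.
- pc_power_top (a point): centre of the top face of the blue button, 30 mm across, on the computer. Untouched, the face is 60 mm above the bench, 10 mm proud of the case; pressed straight down.
- pc_power (a joint): travel of the blue button in m: 0 out, 0.007 fully in. A spring pushes back with 1.4 N at the start and about 3.9 N fully in; it springs back out when let go.
- reader: beige plate reader, 400 deep (x) x 340 wide (y) x 210 mm high, fixed; origin at the centre of its underside, its front faces its own -x. The front 110 mm is a low nose with a flat top 125 mm above the bench that carries the controls; behind it the housing rises to 210 mm.
- reader_power_top (a point): centre of the top face of the orange button, 32 mm across, on the reader's nose. In its off state the face is 135 mm above the bench, 10 mm proud of the nose; pressed straight down. The upright front of the high housing is 70 mm behind this point, in the reader's +x.
- reader_power (a joint): travel of the orange button in m: 0 out (off), 0.007 fully in (on). It resists with about 2.5 N all the way to a rubber end stop, and stays where it is pushed.
- reader_tray (a joint): travel of the small grey tray button (20 mm across, on the nose, 75 mm to the reader's -y side of the orange one): 0 out, 0.007 in; springs back. To be left alone.
- bottle: amber reagent bottle with white cap, 48 mm across, 105 mm high, loose, standing; origin under its centre.
- marker: marker pen, white with red cap, 130 mm long along its x (red cap at +x), 16 mm thick, loose, lying; origin under its middle.
- tip_box: pipette tip box, blue with clear lid, 122 (its x) x 84 x 75 mm high, loose; origin under its centre.
- rack: yellow tube rack full of small capped tubes, 90 x 200 x 36 mm high, loose, one piece; origin under its centre.
Things that resemble listed ones, but are neither listed nor needed, are in the scene too. What is shaped like the pc but purple is not meant.

How it is judged:
By the outcome, as a careful person would: the job done as asked, in the order asked, and still so for the second after the job is handed in, with the robot touching nothing.
It also fails if it takes over 54 s, if anything falls off the work surface, if the arm or the gripper's body presses on something with over 40 N, if the wrist force passes 120 N, or if a joint passes its speed limit or range.

## Working session

There is one attempt and no reset: what is moved stays moved. The work goes in short steps, Python scripts to look and compute and a shell command to move; the robot and the scene stay as the last step left them, time stands still between calls to the robot, and variables do not carry over. Pictures are saved under pics/ and viewed, and the job is handed in when it is done.

```bash
mkdir -p pics
cat > h.py <<'E'
import numpy as np, cv2, pickle
def snap(robot,n,f):
    s=robot.snapshot(n); cv2.imwrite(f'pics/{f}.png',s['image'][:,:,::-1]); pickle.dump(s,open(f'{f}.pkl','wb')); return s
def ray(s,u,v):
    x=(u-s['cx'])/s['fx'];y=(v-s['cy'])/s['fy'];rd=np.hypot(x,y);r=rd
    for _ in range(30): r=rd/(1+s['k1']*r*r)
    k=r/rd if rd>0 else 1
    R=cv2.Rodrigues(np.array(s['rvec'],float))[0];t=np.array(s['tvec'],float).ravel()
    return -R.T@t, R.T@np.array([x*k,y*k,1])
def atz(s,u,v,z):
    c,d=ray(s,u,v); return c+d*(z-c[2])/d[2]
def proj(s,p):
    R=cv2.Rodrigues(np.array(s['rvec'],float))[0];q=R@np.array(p,float)+np.array(s['tvec'],float).ravel()
    x,y=q[0]/q[2],q[1]/q[2];k=1+s['k1']*(x*x+y*y);return np.array([s['fx']*x*k+s['cx'],s['fy']*y*k+s['cy']])
E
python3 - <<'E'
from bench import robot
from h import *
for n in ['scene','side','wrist']: snap(robot,n,n+'0')
o=robot.get_obs(); print(o)
E
```

```text
{'time': 0.15, 'joint_positions': array([-1.22210845e+00,  8.78066959e-02,  1.37187677e+00,  1.27885913e-05,
        1.68361361e+00, -1.03088387e-01]), 'qvel': array([-0.0008202 , -0.00421731, -0.00398297,  0.00100147,  0.00095486,
        0.0018827 ]), 'joint_torque': array([ 2.30240053e-03, -3.40644085e+01, -3.02792180e+01,  7.19589880e-02,
        3.05377739e-02, -1.30848916e-04]), 'tool_pos': array([ 0.23995625, -0.49437701,  0.17527676]), 'ee_rot': array([-1.57060829,  0.00169406, -1.11901848]), 'wrist_force': array([-0.20391613, -0.97502203,  0.58520084]), 'wrist_torque': array([ 0.01929992, -0.02500057,  0.05549631]), 'width': 0.09398051861183279}
```

View pics/scene0.png

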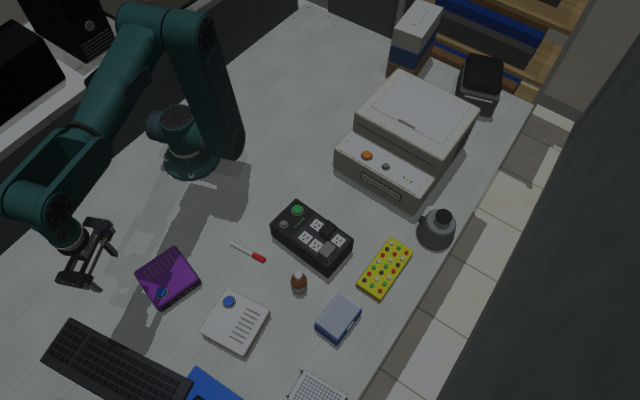

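View pics/side0.png

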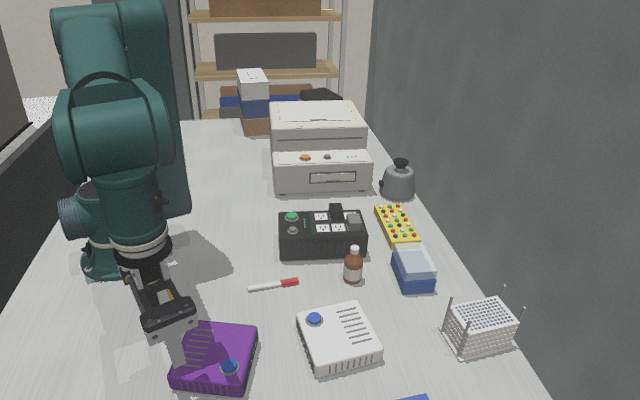

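View pics/wrist0.png

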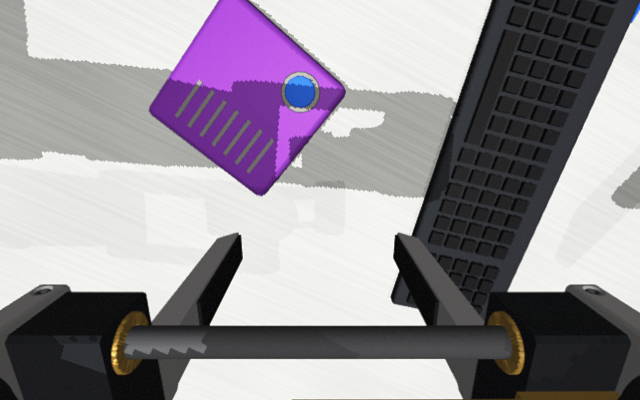

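Run:
```python
from h import *
S={n:pickle.load(open(n+'0.pkl','rb')) for n in['scene','side']}
B={'green':((297,210),(291,216),.095),'blue':((229,301),(314,318),.060),'orange':((367,155),(305,157),.135)}
W=[]
for k,(a,b,z) in B.items():
    for n,c in(('scene',a),('side',b)):
        s=S[n];im=s['image'];hsv=cv2.cvtColor(im,cv2.COLOR_RGB2HSV)
        x,y=c;m=np.zeros(im.shape[:2],bool);m[y-14:y+15,x-14:x+15]=1
        h=hsv[...,0].astype(int);h0={'green':65,'blue':108,'orange':12}[k]
        m&=(abs(h-h0)<14)&(hsv[...,1]>110)&(hsv[...,2]>50)
        nl,lab,st,ce=cv2.connectedComponentsWithStats(m.astype(np.uint8));i=1+np.argmax(st[1:,4])
        p=atz(s,*ce[i],z-.002);print(k,n,ce[i].round(1),st[i],p.round(4))
        W.append(cv2.resize(im[y-30:y+30,x-40:x+40],None,fx=3.3,fy=3.3,interpolation=cv2.INTER_CUBIC))
g=np.vstack([np.hstack(W[0::2]),np.hstack(W[1::2])])
cv2.imwrite('pics/crops.png',g[:,:,::-1])
```

```text
green scene [297.  208.6] [293 205   9   9  70] [0.4874 0.0089 0.093 ]
green side [291. 212.] [290 212   3   1   3] [0.4853 0.0214 0.093 ]
blue scene [228.3 300.8] [224 296  10  10  81] [ 0.5003 -0.3391  0.058 ]
blue side [314. 317.] [308 312  13  11 103] [ 0.4978 -0.339   0.058 ]
orange scene [366.5 154.5] [362 151  10   8  66] [0.5632 0.2937 0.133 ]
orange side [304.9 156.7] [301 155   9   5  33] [0.5591 0.2883 0.133 ]
```

View pics/crops.png

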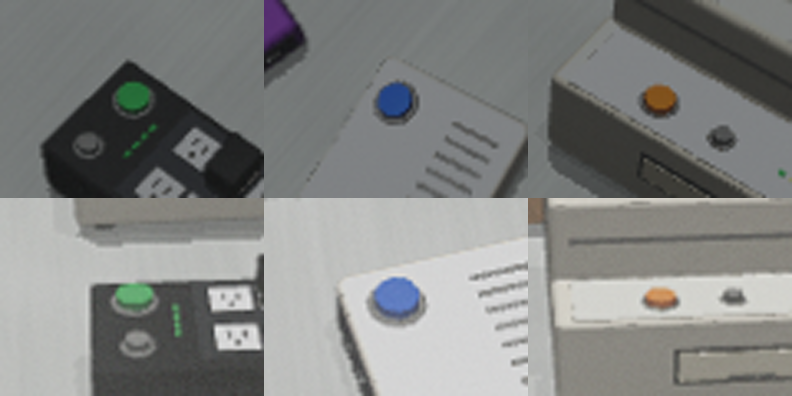

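Scene candidates: the blue buttons are at (229,301) on the white box and (160,293) on the purple box. The white one is meant, because the task excludes purple. The green button is at (297,209) on the black box, with the grey mute beside it at (283,224). The orange button is at (367,155), with the grey tray button at (386,166). The crops confirm all three.

```bash
cat >> h.py <<'E'
from scipy.spatial.transform import Rotation as Ro
def todelta(o,p,yaw=None):
    R=Ro.from_euler('xyz',o['ee_rot']).as_matrix()
    d=R.T@(np.array(p)-o['tool_pos'])*1000
    print('delta mm',d.round(1),'turn',None if yaw is None else round(-(yaw-o['ee_rot'][2]),3))
E
python3 - <<'E'
from bench import robot
from h import *
o=robot.get_obs();s=pickle.load(open('wrist0.pkl','rb'))
R=Ro.from_euler('xyz',o['ee_rot']).as_matrix()
c,d=ray(s,s['cx'],s['cy']);print('cam in tool',R.T@(c-o['tool_pos']),R.T@d, s['fx'])
for n in['scene','side']:
    s=pickle.load(open(n+'0.pkl','rb'))
    for uv,z in {'scene':[((386,166.),.135),((283,224),.095)],'side':[((327,156.5),.135),((292.5,230),.095)]}[n]: print(n,atz(s,*uv,z))
todelta(o,[.487,.009,.25],0)
E
```

```text
cam in tool [ 0.00021713 -0.20912449  0.08303409] [-4.22913091e-04  9.59405560e-01 -2.82029774e-01] 315.6178723380121
scene [0.640947   0.28949294 0.135     ]
scene [ 0.48656946 -0.06143572  0.095     ]
side [0.63200876 0.27750338 0.135     ]
side [ 0.48024944 -0.06756951  0.095     ]
delta mm [-345.1  -74.1  442. ] turn -1.119
```

```bash
python3 -m handwheel '[{"delta_pos":[-10,-15,12],"yaw":-0.05},{"delta_pos":[-30,-35,40],"yaw":-0.15},{"delta_pos":[-60,-50,75],"yaw":-0.27},{"delta_pos":[-90,-60,115],"yaw":-0.4},{"delta_pos":[-120,-65,155],"yaw":-0.53},{"delta_pos":[-150,-65,195],"yaw":-0.66},{"delta_pos":[-180,-65,240],"yaw":-0.79},{"delta_pos":[-210,-65,285],"yaw":-0.92},{"delta_pos":[-240,-65,330],"yaw":-1.03},{"delta_pos":[-268,-65,370],"yaw":-1.09},{"delta_pos":[-285,-65,400],"yaw":-1.119},{"delta_pos":[-292,-65,416],"yaw":-1.119}]' 255; python3 -m handwheel '[{"delta_pos":[0,0,0],"yaw":0},{"delta_pos":[0,0,0],"yaw":0},{"delta_pos":[0,0,0],"yaw":0}]'
python3 - <<'E'
from bench import robot
from h import *
s=snap(robot,'wrist','w1'); o=robot.get_obs()
print(o['tool_pos'],o['ee_rot'],o['wrist_force'],o['width'],proj(s,[.487,.009,.095]))
E
```

```text
time: 1.35
tool_pos: [0.4877, -0.0458, 0.2424]
ee_rot: [-1.569, -0.002, 0.008]
wrist_force: [-0.2, -0.5, 0.4]
width: 0.0022
time: 1.65
tool_pos: [0.4863, -0.0512, 0.2418]
ee_rot: [-1.571, -0.0, -0.001]
wrist_force: [-0.1, -0.4, -0.4]
width: 0.0004
[ 0.48629357 -0.05138767  0.24168752] [-1.57123936e+00 -4.86113684e-04 -1.27703187e-03] [ 0.0942097  -0.31104945  0.59871174] 8.259837876536133e-05 [317.46436282 128.46545715]
```

View pics/w1.png

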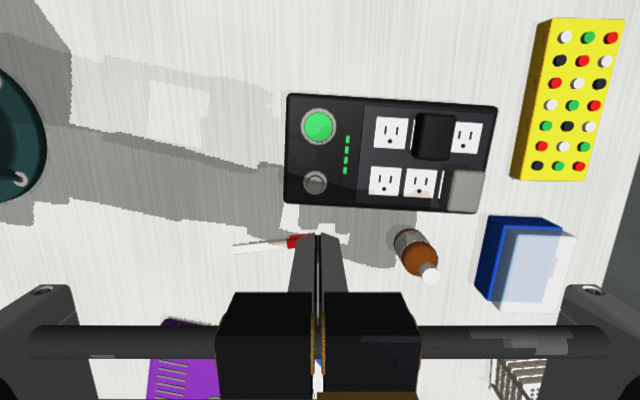

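The wrist view shows the green button at about (318,126) with the grey mute at (315,182). Next I'll refine the green position.

```bash
cat >> h.py <<'E'
def cen(s,c,h0,w=22):
    im=s['image'];hsv=cv2.cvtColor(im,cv2.COLOR_RGB2HSV);x,y=c
    m=np.zeros(im.shape[:2],bool);m[y-w:y+w,x-w:x+w]=1
    m&=(abs(hsv[...,0].astype(int)-h0)<15)&(hsv[...,1]>90)&(hsv[...,2]>50)
    nl,lab,st,ce=cv2.connectedComponentsWithStats(m.astype(np.uint8));i=1+np.argmax(st[1:,4])
    return ce[i],st[i]
E
python3 - <<'E'
from bench import robot
from h import *
s=pickle.load(open('w1.pkl','rb'));c,st=cen(s,(318,126),65);p=atz(s,*c,.094);print(c,st,p)
todelta(robot.get_obs(),[p[0],p[1],.105],0)
E
```

```text
[318.11864407 126.54545455] [304 112  29  30 649] [0.48772143 0.01100919 0.094     ]
delta mm [  1.3 136.7  62.5] turn -0.001
```

```bash
python3 -m handwheel '[{"delta_pos":[1,20,20],"yaw":0},{"delta_pos":[1,50,45],"yaw":0},{"delta_pos":[1,80,58],"yaw":0},{"delta_pos":[1,105,62],"yaw":0},{"delta_pos":[1,122,62],"yaw":0},{"delta_pos":[1,132,62],"yaw":0},{"delta_pos":[1,136,62],"yaw":0},{"delta_pos":[1,136,62],"yaw":0},{"delta_pos":[1,136,62],"yaw":0},{"delta_pos":[1,136,62],"yaw":0}]'
python3 - <<'E'
from bench import robot
from h import *
snap(robot,'wrist','w2');s=snap(robot,'scene','s2'); o=robot.get_obs()
print(o['tool_pos'],o['wrist_force'])
im=s['image'][170:250,240:347]
cv2.imwrite('pics/s2c.png',cv2.resize(im,None,fx=6,fy=6,interpolation=cv2.INTER_CUBIC)[:,:,::-1])
E
```

```text
time: 2.7
tool_pos: [0.4887, 0.0112, 0.1065]
ee_rot: [-1.571, -0.002, -0.0]
wrist_force: [-0.4, -0.4, 0.4]
width: 0.0003
[0.48849787 0.01136596 0.10608683] [-0.40018851 -1.01872401 -0.12617082]
```

View pics/w2.png

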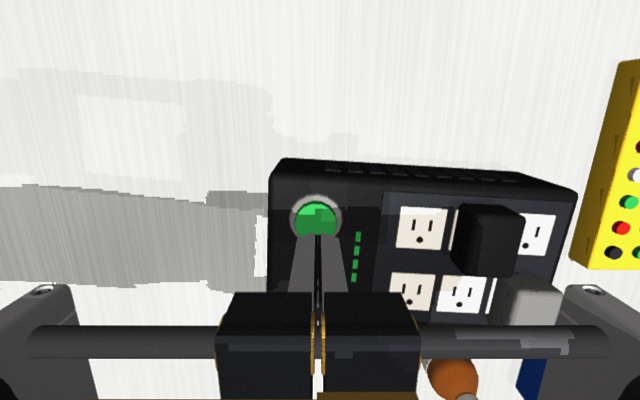

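View pics/s2c.png

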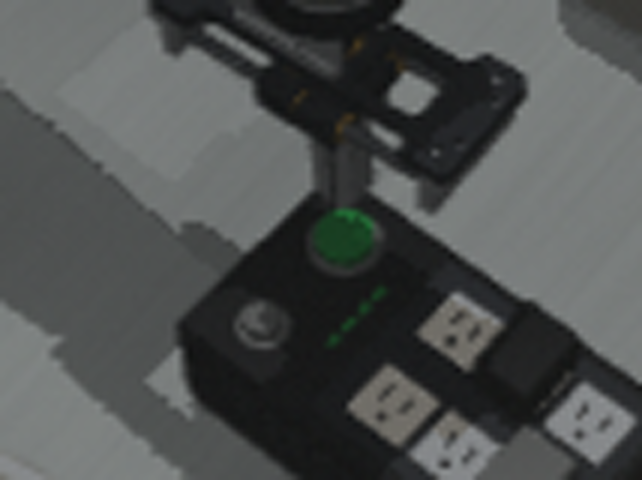

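```bash
python3 -m handwheel '[{"delta_pos":[0,4,0],"yaw":0},{"delta_pos":[0,8,0],"yaw":0},{"delta_pos":[0,10,0],"yaw":0},{"delta_pos":[0,11,0],"yaw":0},{"delta_pos":[0,12,0],"yaw":0},{"delta_pos":[0,13,0],"yaw":0},{"delta_pos":[0,14,0],"yaw":0},{"delta_pos":[0,14,0],"yaw":0}]'
python3 - <<'E'
from bench import robot
o=robot.get_obs();print(o['tool_pos'],o['wrist_force'])
E
```

```text
time: 3.6
tool_pos: [0.4879, 0.0115, 0.0911]
ee_rot: [-1.571, 0.0, -0.0]
wrist_force: [-0.1, -0.7, -0.7]
width: 0.0004
[0.4878516  0.01148568 0.09106014] [-0.11532952 -0.65117158 -0.71153533]
```

```bash
python3 -m handwheel '[{"delta_pos":[0,1,0],"yaw":0},{"delta_pos":[0,2,0],"yaw":0}]';python3 -m handwheel '[{"delta_pos":[0,0.5,0],"yaw":0},{"delta_pos":[0,1,0],"yaw":0}]'
python3 - <<'E'
from bench import robot
from h import *
o=robot.get_obs();print(o['tool_pos'],o['wrist_force'])
s=snap(robot,'side','d3');im=s['image'][180:260,250:357]
cv2.imwrite('pics/d3c.png',cv2.resize(im,None,fx=6,fy=6,interpolation=cv2.INTER_CUBIC)[:,:,::-1])
E
```

```text
time: 3.8
tool_pos: [0.488, 0.0114, 0.0892]
ee_rot: [-1.571, -0.0, -0.0]
wrist_force: [-0.5, 0.4, 0.2]
width: 0.0001
time: 4.0
tool_pos: [0.4879, 0.0115, 0.0881]
ee_rot: [-1.571, 0.0, 0.0]
wrist_force: [-0.8, -0.1, 0.5]
width: 0.0006
[0.48788872 0.01147699 0.08810386] [-0.80961072 -0.06121698  0.49257819]
```

View pics/d3c.png

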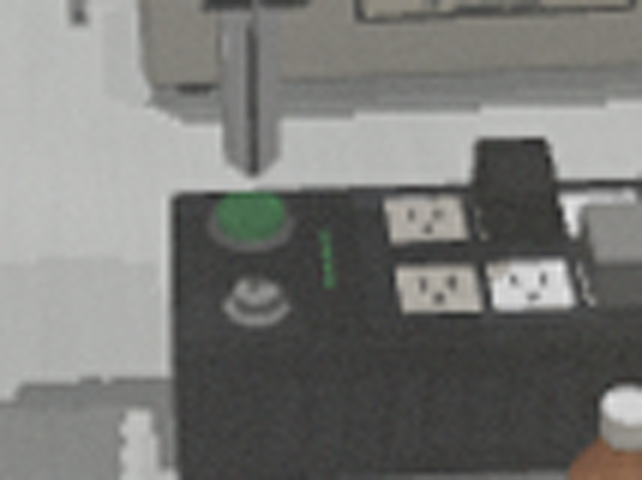

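The tip appears above or behind the button, with no contact yet. I'll check where the tip really is in the images.

Run:
```python
from bench import robot
from h import *
o=robot.get_obs();p=o['tool_pos']
sc=snap(robot,'scene','s4');w=snap(robot,'wrist','w4');sd=pickle.load(open('d3.pkl','rb'))
for n,s in(('scene',sc),('side',sd),('wrist',w)): print(n,'tcp',proj(s,p),'btn .094',proj(s,[.4877,.011,.095]),'btn y-.01',proj(s,[.4877,.001,.095]))
a=cv2.resize(sc['image'][180:230,265:331],None,fx=6,fy=6,interpolation=cv2.INTER_CUBIC)
b=cv2.resize(w['image'][160:310,219:417],None,fx=2,fy=2,interpolation=cv2.INTER_CUBIC)
cv2.imwrite('pics/c4.png',np.hstack([a,b])[:,:,::-1])
```

```text
scene tcp [297.65673115 208.93608291] btn .094 [297.45724949 207.89104611] btn y-.01 [295.53977941 210.09600395]
side tcp [292.29136446 215.34630298] btn .094 [292.23606666 213.3816075 ] btn y-.01 [292.60769218 215.36714369]
wrist tcp [316.49167203 228.52415412] btn .094 [316.25437517 232.87932018] btn y-.01 [316.25343282 246.20072291]
```

View pics/c4.png

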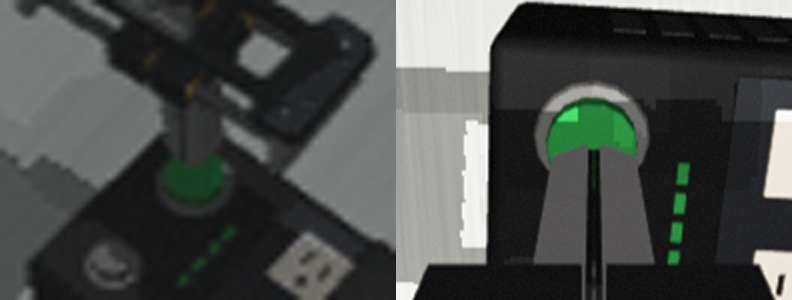

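Run:
```python
from h import *
L=lambda f:pickle.load(open(f+'.pkl','rb'))
for n,im,(x0,y0,x1,y1) in(('s4',L('s4'),(285,195,311,215)),('d3',L('d3'),(279,200,305,220)),('side0',L('side0'),(278,205,304,225))):
    a=cv2.resize(im['image'][y0:y1,x0:x1],None,fx=15,fy=15,interpolation=cv2.INTER_NEAREST)
    cv2.imwrite(f'pics/z_{n}.png',a[:,:,::-1])
a=np.vstack([cv2.imread(f'pics/z_{n}.png') for n in('s4','d3')]);cv2.imwrite('pics/z4.png',a)
```

```text
(no output)
```

View pics/z4.png

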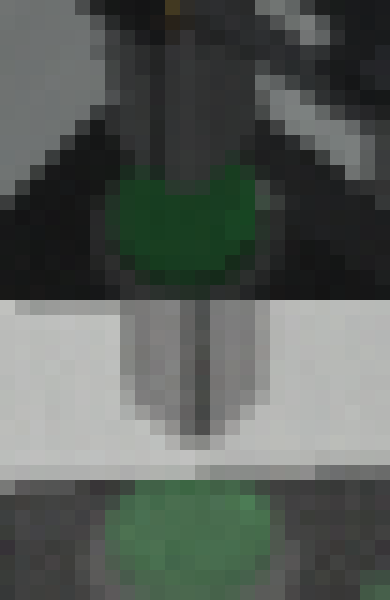

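Run:
```python
from h import *
from scipy.optimize import least_squares
L=lambda f:pickle.load(open(f+'.pkl','rb'))
s4,d3,w4,w1=map(L,('s4','d3','w4','w1'))
def tri(obs):
    r=least_squares(lambda p:np.concatenate([proj(s,p)-np.array(c) for s,c in obs]),[.488,.01,.1]);print(r.x.round(4),r.fun.round(1))
print('tip');tri([(s4,(297.3,207.3)),(d3,(292,209.8)),(w4,(317.5,234))]);tri([(s4,(297.3,207.3)),(d3,(292,209.8))])
print('button');tri([(s4,(297.1,208.8)),(d3,(291.5,215.2)),(w1,(318.1,126.5))]);tri([(s4,(297.1,208.8)),(d3,(291.5,215.2))])
```

```text
tip
[0.4885 0.0133 0.1027] [ 0.7 -1.   0.4  0.8 -0.1  0.1]
[0.4884 0.0083 0.1073] [-0.3 -0.7  0.6  0.4]
button
[0.4873 0.0107 0.0892] [ 0.3  0.   0.6 -0.  -0.3  0. ]
[0.4859 0.0108 0.0889] [-0.1 -0.2  0.1  0.1]
```

Run:
```python
from h import *
L=lambda f:pickle.load(open(f+'.pkl','rb'))
o=[]
for n,(x0,y0,x1,y1) in(('scene0',(280,195,313,220)),('s4',(280,195,313,220)),('side0',(275,200,308,225)),('d3',(275,200,308,225))):
    o.append(cv2.resize(cv2.convertScaleAbs(L(n)['image'][y0:y1,x0:x1],alpha=1.5),None,fx=12,fy=12,interpolation=cv2.INTER_NEAREST))
cv2.imwrite('pics/z5.png',np.vstack([np.hstack(o[:2]),np.hstack(o[2:])])[:,:,::-1])
```

```text
(no output)
```

View pics/z5.png

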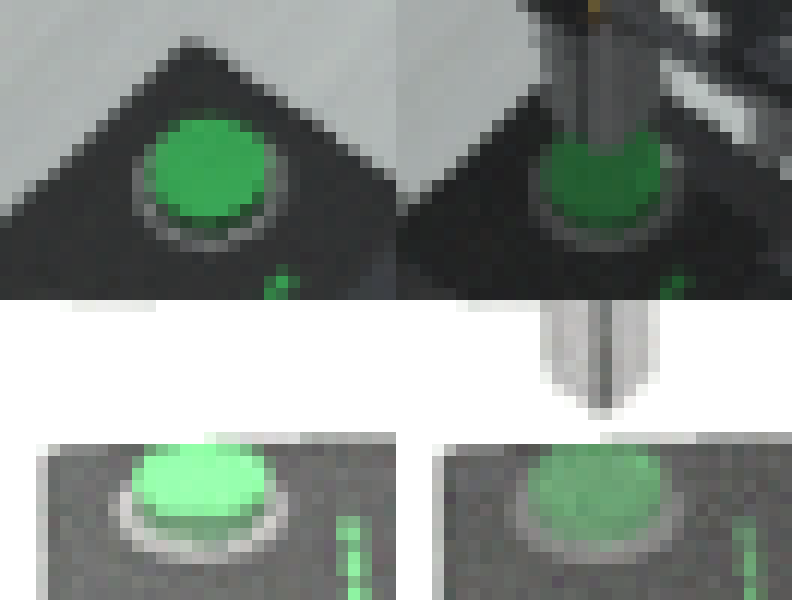

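Button is still out and the visible tip sits about 13 mm above it, so the TCP reading runs lower than the real fingertip. I'll continue down in small, force-checked steps.

```bash
f(){ python3 - <<'E'
from bench import robot
o=robot.get_obs();print(o['tool_pos'].round(4),o['wrist_force'].round(2))
E
}
python3 -m handwheel '[{"delta_pos":[0,1,0],"yaw":0},{"delta_pos":[0,2,0],"yaw":0},{"delta_pos":[0,3,0],"yaw":0},{"delta_pos":[0,4,0],"yaw":0}]' | grep -E 'pos|force'
python3 -m handwheel '[{"delta_pos":[0,1,0],"yaw":0},{"delta_pos":[0,2,0],"yaw":0}]' | grep -E 'pos|force'
python3 -m handwheel '[{"delta_pos":[0,1,0],"yaw":0},{"delta_pos":[0,2,0],"yaw":0}]' | grep -E 'pos|force'
```

```text
tool_pos: [0.4878, 0.0115, 0.084]
wrist_force: [0.3, -0.8, -0.8]
tool_pos: [0.4879, 0.0115, 0.0821]
wrist_force: [-0.3, 0.6, -0.0]
tool_pos: [0.4879, 0.0115, 0.0801]
wrist_force: [0.6, 0.6, 0.6]
```

Run:
```python
from bench import robot
from h import *
o=robot.get_obs();print(o['tool_pos'].round(4),o['wrist_force'].round(2))
s=snap(robot,'side','d5');im=s['image'][190:230,265:318]
cv2.imwrite('pics/d5c.png',cv2.resize(im,None,fx=12,fy=12,interpolation=cv2.INTER_NEAREST)[:,:,::-1])
```

```text
[0.4879 0.0115 0.0801] [0.55 0.59 0.59]
```

View pics/d5c.png

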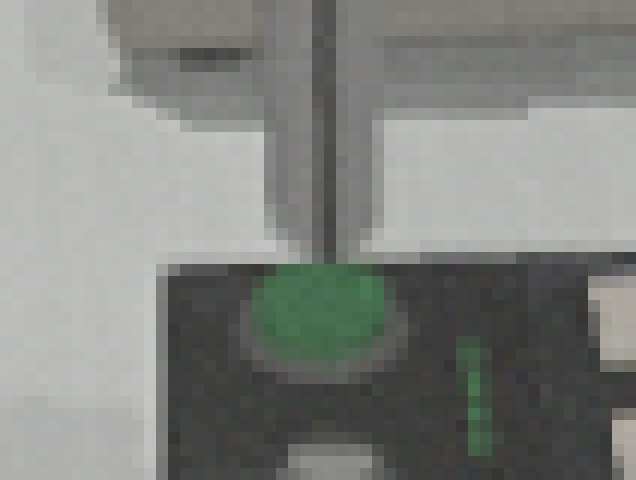

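```bash
for i in 1 2 ; do :; done
python3 -m handwheel '[{"delta_pos":[0,1,0],"yaw":0},{"delta_pos":[0,2,0],"yaw":0}]' | grep -E 'pos|force'
python3 -m handwheel '[{"delta_pos":[0,0.5,0],"yaw":0},{"delta_pos":[0,1,0],"yaw":0}]' | grep -E 'pos|force'
python3 -m handwheel '[{"delta_pos":[0,0.5,0],"yaw":0},{"delta_pos":[0,1,0],"yaw":0}]' | grep -E 'pos|force'
python3 -m handwheel '[{"delta_pos":[0,0.5,0],"yaw":0},{"delta_pos":[0,1,0],"yaw":0}]' | grep -E 'pos|force'
python3 -m handwheel '[{"delta_pos":[0,0.5,0],"yaw":0},{"delta_pos":[0,1,0],"yaw":0}]' | grep -E 'pos|force'
```

```text
tool_pos: [0.4879, 0.0115, 0.0782]
wrist_force: [-0.9, -0.6, 0.3]
tool_pos: [0.4879, 0.0115, 0.0771]
wrist_force: [0.1, 0.6, -1.0]
tool_pos: [0.4879, 0.0115, 0.0762]
wrist_force: [-0.5, -0.2, 0.5]
tool_pos: [0.4879, 0.0115, 0.0751]
wrist_force: [0.3, 0.2, 0.1]
tool_pos: [0.4879, 0.0115, 0.0741]
wrist_force: [-0.1, -1.2, 0.7]
```

```bash
python3 -m handwheel '[{"delta_pos":[0,0.5,0],"yaw":0},{"delta_pos":[0,1,0],"yaw":0}]' | grep -E 'pos|force'
python3 -m handwheel '[{"delta_pos":[0,0.5,0],"yaw":0},{"delta_pos":[0,1,0],"yaw":0}]' | grep -E 'pos|force'
python3 - <<'E'
from bench import robot
from h import *
o=robot.get_obs();print(o['tool_pos'].round(4),o['wrist_force'].round(2))
A=[]
for n,(x0,y0) in(('side',(265,190)),('scene',(270,185))):
    s=snap(robot,n,n+'6');A.append(cv2.resize(s['image'][y0:y0+40,x0:x0+53],None,fx=7,fy=7,interpolation=cv2.INTER_NEAREST))
cv2.imwrite('pics/c6.png',np.hstack(A)[:,:,::-1])
E
```

```text
tool_pos: [0.4879, 0.0115, 0.0731]
wrist_force: [-0.4, -0.4, -1.3]
tool_pos: [0.4879, 0.0115, 0.0721]
wrist_force: [0.5, -0.8, 1.1]
[0.4879 0.0115 0.0721] [ 0.49 -0.76  1.06]
```

View pics/c6.png

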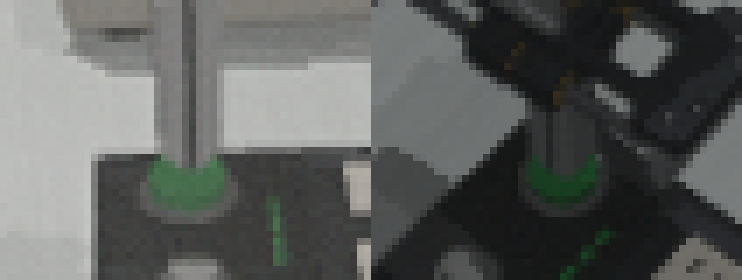

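```bash
for k in a; do
python3 -m handwheel '[{"delta_pos":[0,0.5,0],"yaw":0},{"delta_pos":[0,1,0],"yaw":0}]' | grep -E 'pos|force'
python3 -m handwheel '[{"delta_pos":[0,0.5,0],"yaw":0},{"delta_pos":[0,1,0],"yaw":0}]' | grep -E 'pos|force'
python3 -m handwheel '[{"delta_pos":[0,0.5,0],"yaw":0},{"delta_pos":[0,1,0],"yaw":0}]' | grep -E 'pos|force'
python3 -m handwheel '[{"delta_pos":[0,0.5,0],"yaw":0},{"delta_pos":[0,1,0],"yaw":0}]' | grep -E 'pos|force'
done
```

```text
tool_pos: [0.4879, 0.0115, 0.0712]
wrist_force: [-0.5, -0.5, -1.1]
tool_pos: [0.4879, 0.0115, 0.0701]
wrist_force: [-0.1, 0.8, 0.8]
tool_pos: [0.4879, 0.0115, 0.0691]
wrist_force: [0.7, 0.0, 0.0]
tool_pos: [0.4879, 0.0115, 0.0681]
wrist_force: [0.6, -0.1, -0.4]
```

```bash
python3 -m handwheel '[{"delta_pos":[0,0.5,0],"yaw":0},{"delta_pos":[0,1,0],"yaw":0}]' | grep -E 'pos|force'
python3 -m handwheel '[{"delta_pos":[0,0.5,0],"yaw":0},{"delta_pos":[0,1,0],"yaw":0}]' | grep -E 'pos|force'
python3 - <<'E'
from bench import robot
from h import *
o=robot.get_obs();print(o['time'],o['tool_pos'].round(4),o['wrist_force'].round(2))
A=[]
for n,(x0,y0) in(('side',(265,190)),('scene',(270,185))):
    s=snap(robot,n,n+'7');A.append(cv2.resize(s['image'][y0:y0+40,x0:x0+53],None,fx=7,fy=7,interpolation=cv2.INTER_NEAREST))
    print(robot.get_obs()['wrist_force'])
cv2.imwrite('pics/c7.png',np.hstack(A)[:,:,::-1])
E
```

```text
tool_pos: [0.4879, 0.0115, 0.0671]
wrist_force: [0.2, -0.1, -0.6]
tool_pos: [0.4879, 0.0115, 0.0661]
wrist_force: [-0.2, -0.4, -0.1]
7.7 [0.4879 0.0115 0.0661] [-0.19 -0.41 -0.11]
[ 0.21393539 -0.06784133 -0.17071714]
[0.06061678 0.74125532 0.28859168]
```

View pics/c7.png

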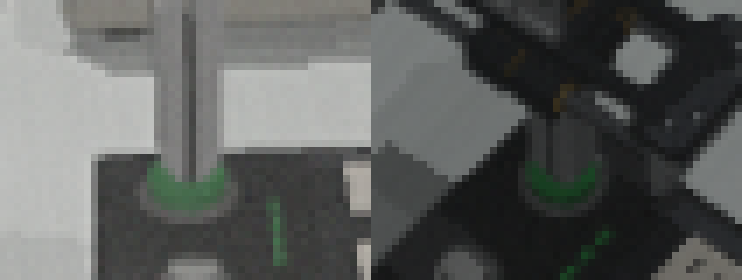

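```bash
python3 -m handwheel '[{"delta_pos":[0,0.5,0],"yaw":0},{"delta_pos":[0,1,0],"yaw":0}]' | grep -E 'pos|force'
python3 -m handwheel '[{"delta_pos":[0,0.5,0],"yaw":0},{"delta_pos":[0,1,0],"yaw":0}]' | grep -E 'pos|force'
python3 -m handwheel '[{"delta_pos":[0,0.5,0],"yaw":0},{"delta_pos":[0,1,0],"yaw":0}]' | grep -E 'pos|force'
```

```text
tool_pos: [0.4879, 0.0115, 0.0656]
wrist_force: [-1.3, -0.6, 2.8]
tool_pos: [0.4879, 0.0115, 0.0644]
wrist_force: [-1.2, -0.9, 1.5]
tool_pos: [0.4879, 0.0115, 0.0632]
wrist_force: [-0.6, 0.7, 1.8]
```

```bash
python3 -m handwheel '[{"delta_pos":[0,0.5,0],"yaw":0},{"delta_pos":[0,1,0],"yaw":0}]' | grep -E 'pos|force'
python3 -m handwheel '[{"delta_pos":[0,0.5,0],"yaw":0},{"delta_pos":[0,1,0],"yaw":0}]' | grep -E 'pos|force'
python3 - <<'E'
from bench import robot
from h import *
A=[]
for n,(x0,y0) in(('side',(265,190)),('scene',(270,185))):
    s=snap(robot,n,n+'8');A.append(cv2.resize(s['image'][y0:y0+40,x0:x0+53],None,fx=7,fy=7,interpolation=cv2.INTER_NEAREST))
    print(robot.get_obs()['wrist_force'])
cv2.imwrite('pics/c8.png',np.hstack(A)[:,:,::-1])
E
```

```text
tool_pos: [0.4879, 0.0115, 0.0622]
wrist_force: [-0.0, 0.6, 3.5]
tool_pos: [0.4879, 0.0115, 0.0611]
wrist_force: [-0.9, 0.5, 1.7]
[-0.60747511  0.11082661  2.99964571]
[-0.40198015 -0.46036163  2.98523613]
```

View pics/c8.png

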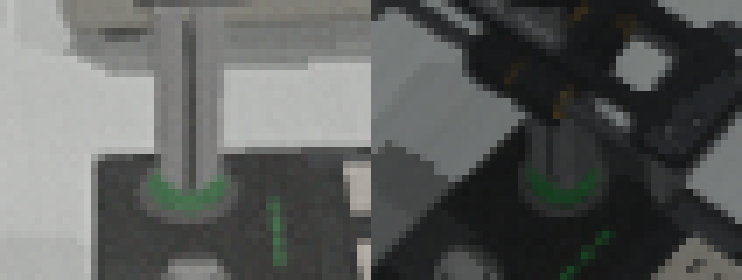

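Steady ~2.5 N since TCP z≈0.066, so the button is moving in. On to the end stop.

```bash
python3 -m handwheel '[{"delta_pos":[0,0.5,0],"yaw":0},{"delta_pos":[0,1,0],"yaw":0}]' | grep -E 'pos|force'
python3 -m handwheel '[{"delta_pos":[0,0.5,0],"yaw":0},{"delta_pos":[0,1,0],"yaw":0}]' | grep -E 'pos|force'
python3 -m handwheel '[{"delta_pos":[0,0.3,0],"yaw":0},{"delta_pos":[0,0.6,0],"yaw":0}]' | grep -E 'pos|force'
```

```text
tool_pos: [0.4879, 0.0115, 0.0602]
wrist_force: [-0.9, -0.2, 3.2]
tool_pos: [0.4879, 0.0115, 0.0591]
wrist_force: [-0.4, 0.7, 3.0]
tool_pos: [0.488, 0.0115, 0.0589]
wrist_force: [-1.7, -0.2, 5.9]
```

```bash
python3 -m handwheel '[{"delta_pos":[0,0.2,0],"yaw":0},{"delta_pos":[0,0.4,0],"yaw":0},{"delta_pos":[0,0.4,0],"yaw":0}]' | grep -E 'pos|force'
python3 -m handwheel '[{"delta_pos":[0,-2,0],"yaw":0},{"delta_pos":[0,-7,0],"yaw":0},{"delta_pos":[0,-20,0],"yaw":0},{"delta_pos":[0,-40,-8],"yaw":0},{"delta_pos":[0,-60,-25],"yaw":0},{"delta_pos":[0,-80,-45],"yaw":0},{"delta_pos":[0,-100,-65],"yaw":0},{"delta_pos":[0,-110,-75],"yaw":0},{"delta_pos":[0,-110,-80],"yaw":0},{"delta_pos":[0,-110,-80],"yaw":0}]'
python3 - <<'E'
from bench import robot
from h import *
A=[]
for n,(x0,y0) in(('side',(265,190)),('scene',(270,185)),('wrist',(285,90))):
    s=snap(robot,n,n+'9')
    if n!='wrist':A.append(cv2.resize(s['image'][y0:y0+40,x0:x0+53],None,fx=7,fy=7,interpolation=cv2.INTER_NEAREST))
cv2.imwrite('pics/c9.png',np.hstack(A)[:,:,::-1])
E
```

```text
tool_pos: [0.488, 0.0115, 0.0589]
wrist_force: [-1.3, -0.1, 6.3]
time: 10.8
tool_pos: [0.4877, -0.0686, 0.1677]
ee_rot: [-1.57, 0.001, -0.001]
wrist_force: [-0.3, 0.3, -0.7]
width: 0.0005
```

View pics/c9.png

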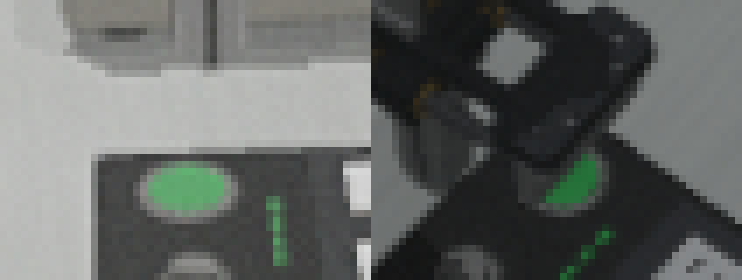

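View pics/wrist9.png

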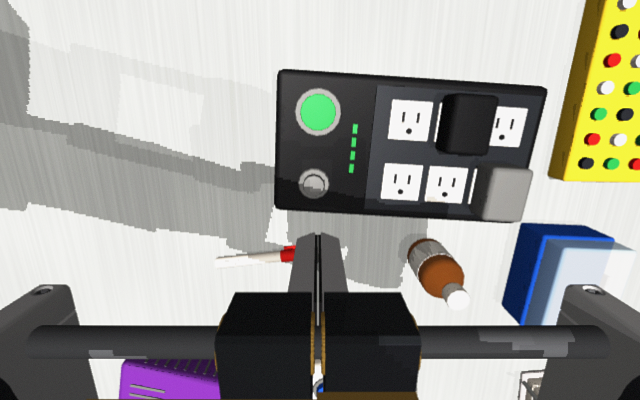

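The green button is in: its face is flush with the bezel (side crop (188,188)). Contact gives the true fingertip 29 mm short of the reported TCP. Next is the blue button on the white computer.

```bash
python3 -m handwheel '[{"delta_pos":[1,0,-15],"yaw":0},{"delta_pos":[2,0,-45],"yaw":0},{"delta_pos":[4,0,-85],"yaw":0},{"delta_pos":[6,0,-130],"yaw":0},{"delta_pos":[8,0,-175],"yaw":0},{"delta_pos":[9,0,-220],"yaw":0},{"delta_pos":[10,0,-262],"yaw":0},{"delta_pos":[12,0,-297],"yaw":0},{"delta_pos":[12,0,-320],"yaw":0},{"delta_pos":[12,0,-330],"yaw":0},{"delta_pos":[12,0,-330],"yaw":0},{"delta_pos":[12,0,-330],"yaw":0}]'
python3 - <<'E'
from bench import robot
from h import *
s=snap(robot,'wrist','w10');print(proj(s,[.5,-.339,.06]))
E
```

```text
time: 12.15
tool_pos: [0.4999, -0.3977, 0.1679]
ee_rot: [-1.57, 0.0, 0.001]
wrist_force: [0.4, 0.2, 0.5]
width: 0.0005
[317.02227805 132.71555357]
```

View pics/w10.png

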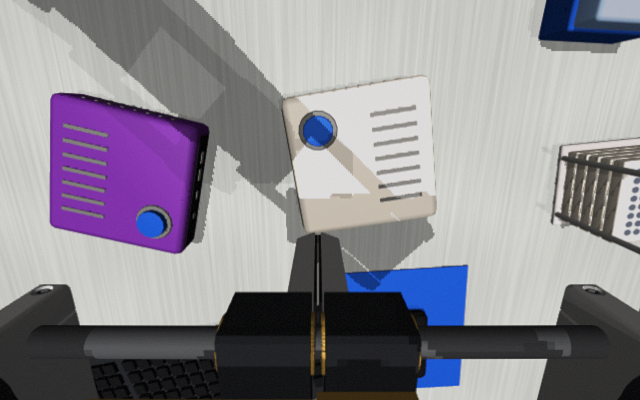

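The wrist view shows the white computer with its blue button at (318,130) and the purple decoy well to the left with its button at (153,222).

Run:
```python
from bench import robot
from h import *
s=pickle.load(open('w10.pkl','rb'));c,st=cen(s,(318,130),108);p=atz(s,*c,.059);print(c,st,p)
s=pickle.load(open('wrist9.pkl','rb'));c,st=cen(s,(318,111),65);print('green chk',atz(s,*c,.088))
todelta(robot.get_obs(),[p[0],p[1],.041],0)
```

```text
[317.47123288 130.61232877] [303 116  30  31 730] [ 0.50043871 -0.33703608  0.059     ]
green chk [0.48772025 0.01121446 0.088     ]
delta mm [  0.4 127.3  60.2] turn 0.001
```

```bash
python3 -m handwheel '[{"delta_pos":[0,5,15],"yaw":0},{"delta_pos":[0,20,38],"yaw":0},{"delta_pos":[0,45,55],"yaw":0},{"delta_pos":[0,75,60],"yaw":0},{"delta_pos":[0,100,60],"yaw":0},{"delta_pos":[0,116,60],"yaw":0},{"delta_pos":[0,124,60],"yaw":0},{"delta_pos":[0,128,60],"yaw":0},{"delta_pos":[0,128,60],"yaw":0},{"delta_pos":[0,128,60],"yaw":0}]'
python3 - <<'E'
from bench import robot
from h import *
o=robot.get_obs();print(o['tool_pos'])
A=[]
for n,(x0,y0) in(('side',(285,290)),('scene',(200,275))):
    s=snap(robot,n,n+'11');A.append(cv2.resize(s['image'][y0:y0+45,x0:x0+55],None,fx=7,fy=7,interpolation=cv2.INTER_NEAREST))
cv2.imwrite('pics/c11.png',np.hstack(A)[:,:,::-1])
E
```

```text
time: 13.2
tool_pos: [0.5006, -0.3389, 0.0416]
ee_rot: [-1.572, -0.002, 0.0]
wrist_force: [-0.8, 0.2, 0.3]
width: 0.0005
[ 0.50064564 -0.3388953   0.04156643]
```

View pics/c11.png

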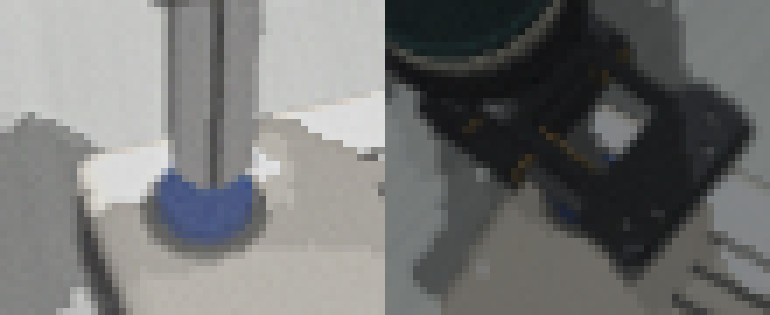

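```bash
python3 -m handwheel '[{"delta_pos":[0,1.5,0],"yaw":0},{"delta_pos":[0,3,0],"yaw":0},{"delta_pos":[0,4,0],"yaw":0},{"delta_pos":[0,5,0],"yaw":0},{"delta_pos":[0,6,0],"yaw":0}]' | grep -E 'pos|force'
python3 -m handwheel '[{"delta_pos":[0,0.5,0],"yaw":0},{"delta_pos":[0,1,0],"yaw":0}]' | grep -E 'pos|force'
python3 -m handwheel '[{"delta_pos":[0,0.5,0],"yaw":0},{"delta_pos":[0,1,0],"yaw":0}]' | grep -E 'pos|force'
python3 -m handwheel '[{"delta_pos":[0,0.5,0],"yaw":0},{"delta_pos":[0,1,0],"yaw":0}]' | grep -E 'pos|force'
python3 -m handwheel '[{"delta_pos":[0,0.5,0],"yaw":0},{"delta_pos":[0,1,0],"yaw":0}]' | grep -E 'pos|force'
```

```text
tool_pos: [0.4999, -0.3385, 0.034]
wrist_force: [0.2, 0.1, -1.3]
tool_pos: [0.4999, -0.3385, 0.0331]
wrist_force: [0.4, -0.3, -0.3]
tool_pos: [0.4999, -0.3386, 0.0322]
wrist_force: [0.4, -0.2, 0.4]
tool_pos: [0.4999, -0.3385, 0.0312]
wrist_force: [1.3, 0.4, -0.5]
tool_pos: [0.4999, -0.3386, 0.0305]
wrist_force: [-0.8, 0.4, 1.4]
```

```bash
python3 -m handwheel '[{"delta_pos":[0,0.5,0],"yaw":0},{"delta_pos":[0,1,0],"yaw":0},{"delta_pos":[0,1.5,0],"yaw":0},{"delta_pos":[0,2,0],"yaw":0},{"delta_pos":[0,2.5,0],"yaw":0},{"delta_pos":[0,3,0],"yaw":0}]' | grep -E 'pos|force'
python3 -m handwheel '[{"delta_pos":[0,0.5,0],"yaw":0},{"delta_pos":[0,1,0],"yaw":0},{"delta_pos":[0,1.5,0],"yaw":0},{"delta_pos":[0,2,0],"yaw":0},{"delta_pos":[0,2.5,0],"yaw":0}]' | grep -E 'pos|force'
python3 -m handwheel '[{"delta_pos":[0,0.5,0],"yaw":0},{"delta_pos":[0,1,0],"yaw":0}]' | grep -E 'pos|force'
```

```text
tool_pos: [0.4999, -0.3386, 0.0273]
wrist_force: [-0.5, 2.0, 3.5]
tool_pos: [0.4999, -0.3386, 0.0248]
wrist_force: [-0.6, 0.3, 3.1]
tool_pos: [0.4999, -0.3386, 0.0239]
wrist_force: [-2.3, 0.6, 7.3]
```

```bash
python3 -m handwheel '[{"delta_pos":[0,0.2,0],"yaw":0},{"delta_pos":[0,0.3,0],"yaw":0},{"delta_pos":[0,0.3,0],"yaw":0}]' | grep -E 'pos|force'
python3 -m handwheel '[{"delta_pos":[0,-1.5,0],"yaw":0},{"delta_pos":[0,-5,0],"yaw":0},{"delta_pos":[0,-10,0],"yaw":0},{"delta_pos":[0,-20,0],"yaw":0},{"delta_pos":[0,-45,0],"yaw":0},{"delta_pos":[0,-80,0],"yaw":0},{"delta_pos":[0,-115,-20],"yaw":0},{"delta_pos":[0,-140,-40],"yaw":0},{"delta_pos":[0,-144,-55],"yaw":0},{"delta_pos":[0,-144,-60],"yaw":0},{"delta_pos":[0,-144,-60],"yaw":0}]'
python3 - <<'E'
from bench import robot
from h import *
s=snap(robot,'wrist','w12');c,st=cen(s,(318,130),108,30);print(c,st,atz(s,*c,.059))
n=snap(robot,'side','side12');a=pickle.load(open('side0.pkl','rb'))
A=[cv2.resize(q['image'][285:380,285:390],None,fx=3.5,fy=3.5,interpolation=cv2.INTER_NEAREST) for q in(a,n)]
cv2.imwrite('pics/c12.png',np.hstack(A)[:,:,::-1])
E
```

```text
tool_pos: [0.4999, -0.3386, 0.0239]
wrist_force: [-1.4, 1.0, 5.6]
time: 17.3
tool_pos: [0.4995, -0.3987, 0.1665]
ee_rot: [-1.57, 0.001, -0.001]
wrist_force: [-0.4, 0.7, 0.2]
width: 0.0005
[317.76398363 129.59072306] [303 115  30  31 733] [ 0.50031416 -0.33691818  0.059     ]
```

View pics/c12.png

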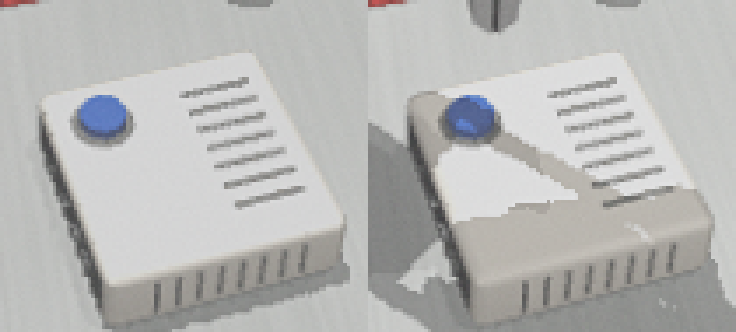

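The blue button was pressed to its stop and has sprung back; the computer hasn't moved (side crops match, centroid shift <1 mm). Next is the reader.

```bash
python3 -m handwheel '[{"delta_pos":[1,-10,15],"yaw":0},{"delta_pos":[4,-25,45],"yaw":0},{"delta_pos":[8,-45,85],"yaw":0},{"delta_pos":[12,-60,130],"yaw":0},{"delta_pos":[16,-70,175],"yaw":0},{"delta_pos":[21,-74,220],"yaw":0},{"delta_pos":[25,-74,265],"yaw":0},{"delta_pos":[29,-74,310],"yaw":0},{"delta_pos":[34,-74,355],"yaw":0},{"delta_pos":[38,-74,400],"yaw":0},{"delta_pos":[43,-74,445],"yaw":0},{"delta_pos":[47,-74,490],"yaw":0}]' | grep -E 'time|pos|force'
python3 -m handwheel '[{"delta_pos":[4,0,42],"yaw":0},{"delta_pos":[8,0,80],"yaw":0},{"delta_pos":[11,0,108],"yaw":0},{"delta_pos":[13,0,123],"yaw":0},{"delta_pos":[13,0,128],"yaw":0},{"delta_pos":[13,0,128],"yaw":0},{"delta_pos":[13,0,128],"yaw":0}]'
python3 - <<'E'
from bench import robot
from h import *
s=snap(robot,'wrist','w13');print(proj(s,[.562,.293,.135]),robot.get_obs()['tool_pos'])
E
```

```text
time: 18.6
tool_pos: [0.5456, 0.0948, 0.242]
wrist_force: [-0.1, -0.3, -1.0]
time: 19.3
tool_pos: [0.5598, 0.2184, 0.2416]
ee_rot: [-1.571, -0.0, -0.001]
wrist_force: [-0.5, 0.7, -0.3]
width: 0.0006
[319.0325787  115.89221533] [0.55991923 0.21822052 0.24165971]
```

View pics/w13.png

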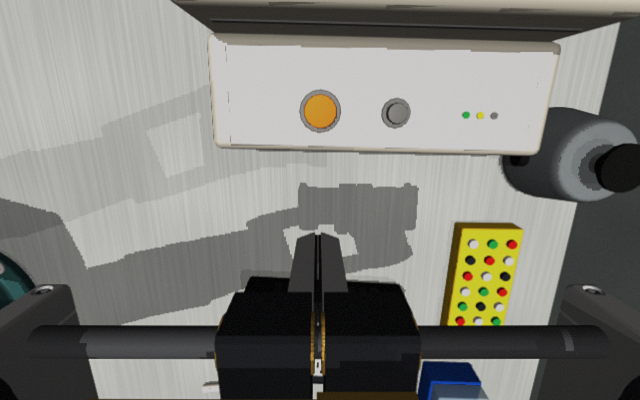

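The wrist view shows the orange button at (320,111), grey tray at (396,112), and the housing front across the top of the picture.

Run:
```python
from bench import robot
from h import *
s=pickle.load(open('w13.pkl','rb'));c,st=cen(s,(320,111),15,25);p=atz(s,*c,.134);print(c,st,p)
g=atz(s,396,112,.134);print('tray',g)
todelta(robot.get_obs(),[p[0],p[1],.12],0)
```

```text
[319.89177001 110.83540023] [304  94  33  35 887] [0.56282894 0.29770133 0.134     ]
tray [0.63647839 0.29663532 0.134     ]
delta mm [  2.7 121.6  79.5] turn -0.002
```

```bash
python3 -m handwheel '[{"delta_pos":[1,0,15],"yaw":0},{"delta_pos":[2,10,40],"yaw":0},{"delta_pos":[3,30,62],"yaw":0},{"delta_pos":[3,55,74],"yaw":0},{"delta_pos":[3,80,78],"yaw":0},{"delta_pos":[3,100,78],"yaw":0},{"delta_pos":[3,112,78],"yaw":0},{"delta_pos":[3,120,78],"yaw":0},{"delta_pos":[3,121,78],"yaw":0},{"delta_pos":[3,121,78],"yaw":0},{"delta_pos":[3,121,78],"yaw":0}]'
python3 - <<'E'
from bench import robot
from h import *
o=robot.get_obs();print(o['tool_pos'])
A=[]
for n,(x0,y0) in(('side',(260,110)),('scene',(330,110))):
    s=snap(robot,n,n+'14');A.append(cv2.resize(s['image'][y0:y0+70,x0:x0+80],None,fx=4.9,fy=4.9,interpolation=cv2.INTER_NEAREST))
cv2.imwrite('pics/c14.png',np.hstack(A)[:,:,::-1])
E
```

```text
time: 20.45
tool_pos: [0.5637, 0.2977, 0.1219]
ee_rot: [-1.57, -0.002, -0.0]
wrist_force: [-0.8, 0.3, -0.0]
width: 0.0002
[0.56373709 0.29766797 0.12194281]
```

View pics/c14.png

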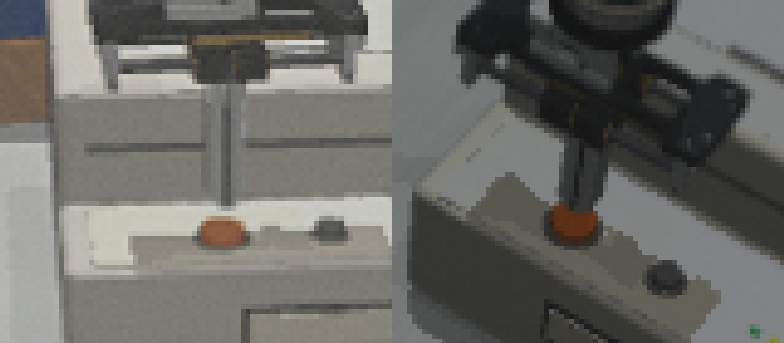

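Tip is over the orange button, and clear of the housing. Contact is expected near TCP z 0.106.

```bash
python3 -m handwheel '[{"delta_pos":[0,2,0],"yaw":0},{"delta_pos":[0,5,0],"yaw":0},{"delta_pos":[0,8,0],"yaw":0},{"delta_pos":[0,10,0],"yaw":0},{"delta_pos":[0,11,0],"yaw":0},{"delta_pos":[0,11,0],"yaw":0}]' | grep -E 'pos|force'
python3 -m handwheel '[{"delta_pos":[0,0.5,0],"yaw":0},{"delta_pos":[0,1,0],"yaw":0},{"delta_pos":[0,1.5,0],"yaw":0},{"delta_pos":[0,2,0],"yaw":0}]' | grep -E 'pos|force'
python3 -m handwheel '[{"delta_pos":[0,0.5,0],"yaw":0},{"delta_pos":[0,1,0],"yaw":0},{"delta_pos":[0,1.5,0],"yaw":0},{"delta_pos":[0,2,0],"yaw":0}]' | grep -E 'pos|force'
python3 -m handwheel '[{"delta_pos":[0,0.5,0],"yaw":0},{"delta_pos":[0,1,0],"yaw":0}]' | grep -E 'pos|force'
```

```text
tool_pos: [0.5627, 0.2974, 0.109]
wrist_force: [-0.2, 0.1, 0.0]
tool_pos: [0.5629, 0.2975, 0.1074]
wrist_force: [-0.2, -0.8, 0.3]
tool_pos: [0.5629, 0.2975, 0.1059]
wrist_force: [-1.3, 0.1, 2.4]
tool_pos: [0.563, 0.2975, 0.1048]
wrist_force: [-0.7, -0.7, 2.4]
```

Contact at ~0.106, as predicted; the end stop should be near 0.099.

```bash
python3 -m handwheel '[{"delta_pos":[0,0.5,0],"yaw":0},{"delta_pos":[0,1,0],"yaw":0},{"delta_pos":[0,1.5,0],"yaw":0},{"delta_pos":[0,2,0],"yaw":0},{"delta_pos":[0,2.5,0],"yaw":0},{"delta_pos":[0,3,0],"yaw":0}]' | grep -E 'pos|force'
python3 -m handwheel '[{"delta_pos":[0,0.5,0],"yaw":0},{"delta_pos":[0,1,0],"yaw":0},{"delta_pos":[0,1.5,0],"yaw":0},{"delta_pos":[0,2,0],"yaw":0}]' | grep -E 'pos|force'
python3 -m handwheel '[{"delta_pos":[0,0.5,0],"yaw":0},{"delta_pos":[0,1,0],"yaw":0}]' | grep -E 'pos|force'
```

```text
tool_pos: [0.5629, 0.2975, 0.1013]
wrist_force: [-0.5, -0.5, 3.0]
tool_pos: [0.5629, 0.2975, 0.0993]
wrist_force: [-0.5, -0.4, 1.6]
tool_pos: [0.5629, 0.2975, 0.099]
wrist_force: [-2.5, -1.1, 6.2]
```

```bash
python3 -m handwheel '[{"delta_pos":[0,0.2,0],"yaw":0},{"delta_pos":[0,0.4,0],"yaw":0},{"delta_pos":[0,0.4,0],"yaw":0}]' | grep -E 'pos|force'
python3 -m handwheel '[{"delta_pos":[0,-2,0],"yaw":0},{"delta_pos":[0,-7,0],"yaw":0},{"delta_pos":[0,-20,0],"yaw":0},{"delta_pos":[0,-45,0],"yaw":0},{"delta_pos":[0,-75,-10],"yaw":0},{"delta_pos":[0,-105,-35],"yaw":0},{"delta_pos":[0,-130,-65],"yaw":0},{"delta_pos":[0,-140,-85],"yaw":0},{"delta_pos":[0,-142,-90],"yaw":0},{"delta_pos":[0,-142,-90],"yaw":0},{"delta_pos":[0,-142,-90],"yaw":0}]'
python3 - <<'E'
from bench import robot
from h import *
s=snap(robot,'wrist','w15');t=snap(robot,'side','side15');snap(robot,'scene','scene15')
A=[cv2.resize(s['image'][60:180,200:420],None,fx=3,fy=3,interpolation=cv2.INTER_NEAREST)]
L=pickle.load(open('side0.pkl','rb'))
B=np.hstack([cv2.resize(q['image'][145:167,290:345],None,fx=6,fy=6,interpolation=cv2.INTER_NEAREST) for q in(L,t)])
cv2.imwrite('pics/c15.png',np.vstack([A[0],B])[:,:,::-1])
E
```

```text
tool_pos: [0.563, 0.2975, 0.099]
wrist_force: [-2.7, -1.0, 6.1]
time: 24.75
tool_pos: [0.5625, 0.2082, 0.2387]
ee_rot: [-1.571, 0.002, 0.001]
wrist_force: [0.6, -0.4, -0.8]
width: 0.0007
```

View pics/c15.png

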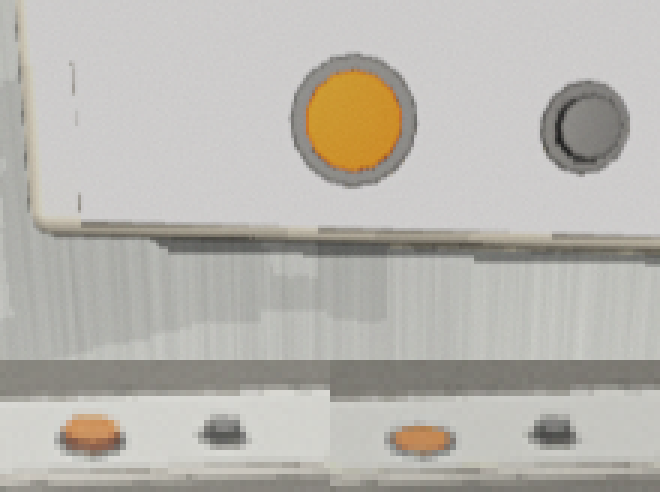

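View pics/scene15.png

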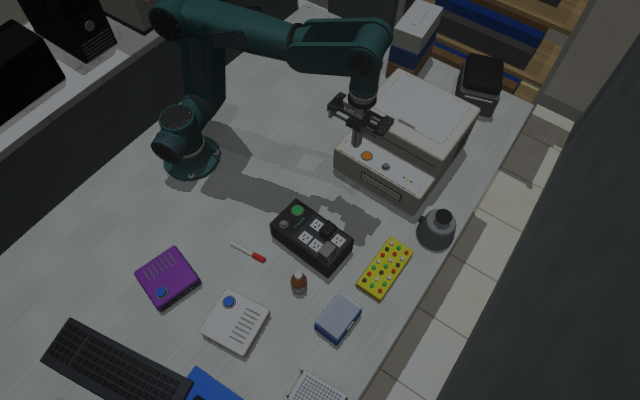

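The orange button is now flush (side crop before and after), the tray button is untouched, the green button is still in, and nothing else has moved. Handing in.

```bash
python3 -c "
from bench import robot
print(robot.get_obs()['qvel'].round(3)); print(robot.close_job())"
```

```text
[-0.002 -0.002 -0.002 -0.001  0.003 -0.001]
the job is handed in; nothing more can be done
None
```

All three buttons were pressed in the order asked, and I handed the job in at about 25 s, with the arm still and clear of everything.

- **Green (battery backup):** pushed in to its end stop, peaking at about 6 N. The pictures show it flush and staying in.
- **Blue (white computer):** pushed to its end stop at about 7 N, then let go. It sprang back, and the computer moved less than 1 mm.
- **Orange (plate reader):** pushed in to its end stop at about 6 N. It stayed in, flush in the before-and-after pictures.

The grey buttons were not touched, and the other items look unmoved in the last scene picture.

**One disagreement:** with the gripper shut, the fingertips touched about 29 mm short of the reported TCP. The pictures suggested only about 13–18 mm. The first descent to the green button was therefore a slow, force-checked search. The measured offset then predicted contact at the other two buttons to within about 1 mm.

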